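# Unclip the pipette-tip cassette and hold it lifted out of its box

### The job

The tip cassette has to come out of its dark blue box, but a red-lidded specimen pot is crowding one of its two orange catches: first stand the pot upright in the green tray and let go of it. Then pinch the two orange catches together until both are fully in, lift the cassette straight up out of the box by them, and finish while still holding it pinched, level and still, with its tips well clear above the box (raised about 10 cm). Leave the white tube rack, the white bottle and the blue ring cap where they are.

Things in the scene. Friction and masses are not known exactly. Their poses are not given: they have to be found in the camera images.
- tip_box: Dark blue open-topped pipette-tip box, fixed to the bench, 114 long (its x) x 84 wide (its y) x 50 mm high. Origin: centre of its underside; z up. A lip along each long wall (underside 44 mm above the bench, 67 mm clear between the lips) overhangs the inside; the catches' teeth hook under it.
- cassette: White tip cassette (deck 104 x 65 x 6 mm, yellow tips, about 0.15 kg, varies) seated in the box, axes parallel to the box's, 1 mm of play. Origin: centre of the deck's underside, 40 mm above the bench when seated. Tip heads rise 14 mm above it, tips hang 28 mm below it. Two upright orange catches stand at the middle of its long sides (+y and -y), tops 44 mm above the origin.
- pinch (a point): Point midway between the two catches, 34 mm above the cassette's origin (74 mm above the bench when seated): a good TCP height, fingertips then 5 mm over the box rim. Close along the cassette's y. Each catch is 30 mm long in x; outer faces 64 mm apart at rest, 52 mm fully pinched.
- catch_left (a joint): Travel of the catch at the cassette's +y side, m: 0 at rest, grows as it is pressed to the middle, 0.006 fully in. Sprung outwards: 3.2 N to start, 8 N fully in. Its tooth keeps the cassette from lifting until pressed in more than about 4 mm.
- catch_right (a joint): The same for the catch at the cassette's -y side: 0 at rest, 0.006 fully in.
- pot: Closed specimen pot, upright, 72 mm high: clear body 40 mm in diameter and a red lid 44 mm in diameter (from 56 to 72 mm height), about 70 g (varies). Origin: centre of its underside; z up. It starts standing on the bench close beside the box's +y long side, next to one catch, 2 to 6 mm off the box wall.
- tray: Square green tray fixed to the bench, 130 x 130 x 20 mm, walls and floor 5 mm thick. Origin: centre of its underside; its inner floor is 5 mm above the bench. It stands to the left or right of the box.
- tube_rack: White foam tube rack, 150 x 90 x 28 mm, with three short capped tubes rising to 68 mm; loose, to be left alone. Origin: centre of its underside. It stands on the other side of the box from the tray.
- bottle: White bottle with blue cap, 64 mm in diameter, 100 mm high, loose, beyond the box as seen from the robot; to be left alone. Origin: centre of its underside.
- ring_cap: Blue ring-shaped screw cap lying flat, 62 mm across, 18 mm high, loose, beyond the box as seen from the robot; to be left alone. Origin: centre of its underside.
Things that resemble listed ones, but are neither listed nor needed, are in the scene too. Of the things that look like the pot, take the one that is farthest from the robot's base at the start. What is shaped like the tip_box but pink is not meant.

How it is judged:
On the way, in this order (a step that is already met when the one before it is completed fails the run):
1. the pot stands upright in the green tray, let go, with the cassette still latched in its box (x of pot in the frame of tray between -0.045 and 0.045 m and y of pot in the frame of tray between -0.045 and 0.045 m and z of pot in the frame of tray below 0.01 m and angle between pot's own z axis and vertical below 0.15 rad and contact force between the fingers and pot below 0.1 N and linear speed of pot below 0.02 m/s and z of cassette in the frame of tip_box below 0.044 m), for 0.2 s.
2. both catches are pinched in while the cassette is still seated (value of joint each of catch_left, catch_right above 0.0042 m and z of cassette in the frame of tip_box below 0.046 m), for 0.1 s.
At the end, for the whole second after the job is handed in: The cassette is held by its two catches, each pressed in by more than 4.2 mm with a finger on it, at least 70 mm above its seat, tilted less than 0.2 rad, still and touching nothing but the fingers; the pot stands upright on the floor of the green tray (z of cassette in the frame of tip_box above 0.11 m and angle between cassette's own z axis and vertical below 0.2 rad and linear speed of cassette below 0.03 m/s and value of joint each of catch_left, catch_right above 0.0042 m and contact force between the fingers and catch_left above 3 N and contact force between the fingers and catch_right above 3 N and contact force between cassette and tip_box below 0.1 N and contact force between cassette and pot below 0.1 N and contact force between cassette and tube_rack below 0.1 N and contact force between cassette and bottle below 0.1 N and contact force between cassette and tray below 0.1 N and contact force between cassette and ring_cap below 0.1 N and x of pot in the frame of tray between -0.045 and 0.045 m and y of pot in the frame of tray between -0.045 and 0.045 m and z of pot in the frame of tray below 0.01 m and angle between pot's own z axis and vertical below 0.15 rad); the arm keeps its last pose, push and grip.
It fails at once if the tube rack, bottle or ring cap is moved by more than 25 mm (distance of any of tube_rack, bottle, ring_cap from where it was at the start of the episode above 0.025 m).
It also fails if it takes over 58 s, if anything falls off the work surface, if the arm or the gripper's body presses on something with over 40 N, if the wrist force passes 120 N, or if a joint passes its speed limit or range.

### The arm

A 7-joint arm with a two-finger parallel gripper is mounted at the origin on the work surface. World frame = base frame: x ahead of the robot, y to its left, z up, the work surface at z = 0. Lengths are in m, angles in rad, forces in N, time in s.
With the tool pointing down it reaches from about 0.35 to 0.9 m from the base axis. Payload 8.1 kg.
Tool frame: the origin (TCP) lies between the finger pads, 19 mm behind the fingertips; this is the grasp point; z points along the fingers, y is the line along which they close (so a half turn about z gives the same grasp; the last joint's range is limited). The gripper opens to 92 mm and grips with 3 to 60 N. Pads are 19 mm wide; open, the fingers measure 130 mm over their backs; the gripper's body (75 mm by 190 mm) begins 47 mm behind the grasp point.
Start: joints at [-1.388, 0.434, 0.025, 1.573, -0.012, 1.134, -0.075], TCP at [0.176, 0.6, 0.246] pointing down, gripper open.
Joint ranges: [-2.62, 2.62], [-0.44, 2.09], [-1.27, 1.32], [0.08, 2.57], [-1.32, 4.46], [0.12, 2], [-2.74, 2.74]. Speed limits (rad/s): [2.22, 2.22, 3.01, 3.01, 3.14, 3.14, 3.14].

### API

Orientations are given as a rotation vector (axis times angle).
In Python, from cell import arm gives the robot as it stands.
- The arm moves only by the tool carry_out, never from a script. Its arguments are lists of equal length, an entry for each row: "claw": the finger opening in cm, from 0 to 9.18; "delta_pos": the shift along the tool's x, y, z in cm, a list of three; "angular": the turn, a rotation vector about the tool's x, y, z in rad, a list of three. In form: {"claw": [claw, ...], "delta_pos": [[dx, dy, dz], ...], "angular": [[ax, ay, az], ...]}. A call has 1 to 20 rows; each row shifts and turns the commanded pose from where the row before left it, along the tool's axes as they then stand; what a row does not reach is not made up. A row lasts 1/10 s, in which the tool goes at most 50 mm and 8.59 degrees, less where a joint would pass 70% of its speed; a pose out of reach is approached as far as the arm can. A call with a gripper value outside its range is refused whole. The fingers move at their own pace and stop on an object; "force" is the grip in N (left out, the last holds). Time passes only in rows, so rows that do not move let the fingers close. It gives the time, the measured TCP pose, the force, the opening and the grip force at its end, in the units of the state.
- arm.observe(): the state, without advancing time (a new reading comes with each control period).
- arm.get_image(name): name is "side" or "top"; returns a dict with "frame" (480x640x3 uint8, red, green, blue), "mtx" (3x3 intrinsics, pixels), "T" (4x4, takes a point from camera to world coordinates). Camera axes: x right, y down, z forward; pixel columns grow to the right and rows downward; lengths in m; the calibration is good to about 2 mm. A picture is of the moment at which its call begins. There is no depth.
- arm.sign_off(): hands the job in; it is judged then, once.
Trained networks look in a picture, given as the dict that the camera call returned (one of the last four; its "shot" number tells which), for a name from the list of things; names that differ only in an ending like _2 or _b are one class to them, and where a whole thing is asked for, a point or a joint stands for the part that bears it (a point fixed in the world has none). Each returns a list of dicts, best first, with "conf" (0 to 1); they miss things now and then, are a little off and sometimes report something else, mostly with a low value. They report only what shows in the picture. A call takes as long as a camera call. They do not tell look-alikes from the thing itself.
- arm.look_for(label, picture): "centre" ([column, row] as shares, 0 to 1, of the picture: columns of its width, rows of its height, amid what is visible of it).
- arm.trace(label, picture): "region" (480x640 bool, what is visible of it) and "centre" ([column, row] as shares, 0 to 1, of the picture: columns of its width, rows of its height, amid what is visible of it).
- arm.place_of(label, picture): "centre" ([column, row] as shares, 0 to 1, of the picture: columns of its width, rows of its height: a listed point, or the origin of a listed thing).
The state is a dict: "clock": time; "joints": joint angles; "dq": joint speeds; "joint_efforts": joint torques, N m; "position": TCP position; "ee_rot": TCP orientation; "force": force on the tool from outside, world axes, zero at the start; "ft_torque": the same for the moment, N m; "width": opening from 0.0 (shut) to 1.0 (fully open); "gripper_force": force on a finger pad.
Only numpy, scipy, OpenCV 4.12 (cv2) and the standard library are available. Lean on these libraries where they do the work, as an engineer would, in place of code of your own. Each camera call takes 0.05 s, during which the arm holds its last target. There are 200 camera calls.

## Working session

There is one attempt and no reset: what is moved stays moved. The work goes in short steps, Python scripts to look and compute and a tool call to move; the robot and the scene stay as the last step left them, time stands still between calls to the robot, and variables do not carry over. Pictures are saved under pics/ and viewed, at most 10 in all, crops included, and the job is handed in when it is done.

Besides the shell and the picture viewer there is one more tool, called after "Request:" as name(argument=value, ...) on one line, values as JSON. carry_out: Moves the arm, as the interface text tells. Its arguments: {"type":"object","properties":{"claw":{"type":"array","items":{"type":"number"}},"delta_pos":{"type":"array","items":{"type":"array","items":{"type":"number"}}},"angular":{"type":"array","items":{"type":"array","items":{"type":"number"}}},"force":{"type":"number"}},"required":["claw","delta_pos","angular"]}

```bash
mkdir -p pics
cat > h.py <<'E'
import numpy as np, cv2
from cell import arm
def ray(p,uv):
    K=np.array(p["mtx"]);T=np.array(p["T"])
    d=T[:3,:3]@np.linalg.inv(K)@np.array([uv[0],uv[1],1.]);return T[:3,3],d/np.linalg.norm(d)
def atz(p,uv,z):
    o,d=ray(p,uv);return o+d*(z-o[2])/d[2]
def tri(a,ua,b,ub):
    o1,d1=ray(a,ua);o2,d2=ray(b,ub)
    s=np.linalg.lstsq(np.c_[d1,-d2],o2-o1,rcond=None)[0]
    p,q=o1+s[0]*d1,o2+s[1]*d2
    return (p+q)/2,np.linalg.norm(p-q)
def proj(p,X):
    K=np.array(p["mtx"]);T=np.linalg.inv(np.array(p["T"]));c=T[:3,:3]@X+T[:3,3];u=K@c;return u[:2]/u[2]
def px(c): return np.array(c)*[640,480]
def save(p,n): cv2.imwrite(n,p["frame"][:,:,::-1])
E
python3 - <<'E'
from h import *
np.set_printoptions(precision=3,suppress=True)
print(arm.observe())
P={}
for n in("top","side"):
    p=P[n]=arm.get_image(n);save(p,f"pics/{n}0.png");print(n,np.array(p["T"]))
for l in("tip_box","cassette","pinch","pot","tray","tube_rack","bottle","ring_cap"):
    for n,p in P.items():
        print(l,n,[(px(r["centre"]).round(1),round(r["conf"],2)) for r in arm.place_of(l,p)])
E
```

```text
{'clock': 0.0, 'joints': array([-1.388,  0.435,  0.025,  1.574, -0.012,  1.134, -0.075]), 'dq': array([-0.001, -0.001,  0.001,  0.   , -0.001, -0.   , -0.001]), 'joint_efforts': array([ -0.001, -66.782,   0.985, -31.447,  -0.061,   0.043,   0.   ]), 'position': array([0.176, 0.599, 0.245]), 'ee_rot': array([-0.448, -3.109,  0.003]), 'force': array([-0.497,  0.034,  0.211]), 'ft_torque': array([ 0.031, -0.053,  0.011]), 'gripper_force': 0.0, 'width': 0.9998001086275391}
top [[ 0.01  -0.997  0.081  0.501]
 [-1.    -0.009  0.006 -0.019]
 [-0.006 -0.081 -0.997  1.288]
 [ 0.     0.     0.     1.   ]]
side [[ 0.663 -0.548  0.51  -0.006]
 [-0.748 -0.469  0.469 -0.579]
 [-0.018 -0.693 -0.721  0.949]
 [ 0.     0.     0.     1.   ]]
tip_box top [(array([411.1, 207.3]), 0.9), (array([312.6, 277.1]), 0.77)]
tip_box side [(array([301.5, 275.3]), 0.85), (array([414.7, 281.1]), 0.56)]
cassette top [(array([309.4, 276.5]), 0.74)]
cassette side [(array([398.2, 231. ]), 0.67), (array([303.3, 259.8]), 0.58)]
pinch top [(array([309.8, 274.7]), 0.61)]
pinch side [(array([302.2, 253.7]), 0.75)]
pot top [(array([281.6, 336. ]), 0.97), (array([233.3, 341.3]), 0.88), (array([283.1, 284.5]), 0.56)]
pot side [(array([208. , 270.6]), 0.89), (array([277.5, 263.1]), 0.8), (array([242. , 295.1]), 0.57), (array([301.2, 254.2]), 0.25)]
tray top [(array([448.3, 291.6]), 0.71)]
tray side [(array([396.7, 359.4]), 0.63)]
tube_rack top [(array([170.7, 286.9]), 0.85)]
tube_rack side [(array([200.8, 219.9]), 0.83)]
bottle top [(array([233.8, 174.5]), 0.65)]
bottle side [(array([313.4, 188.4]), 0.71)]
ring_cap top [(array([349. , 163.7]), 0.89)]
ring_cap side [(array([398.8, 230.2]), 0.96)]
```

View pics/top0.png

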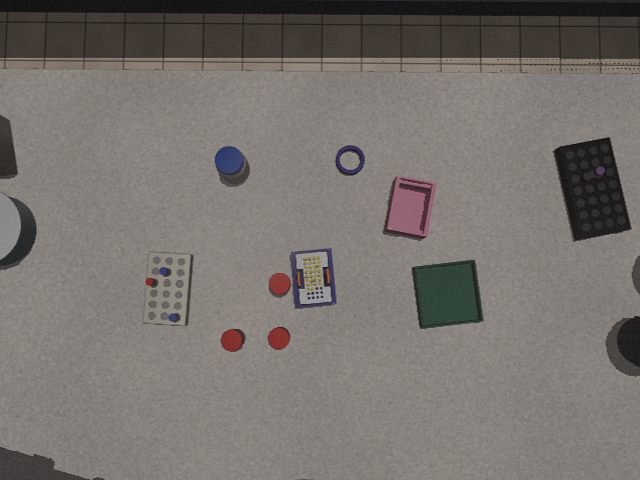

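View pics/side0.png

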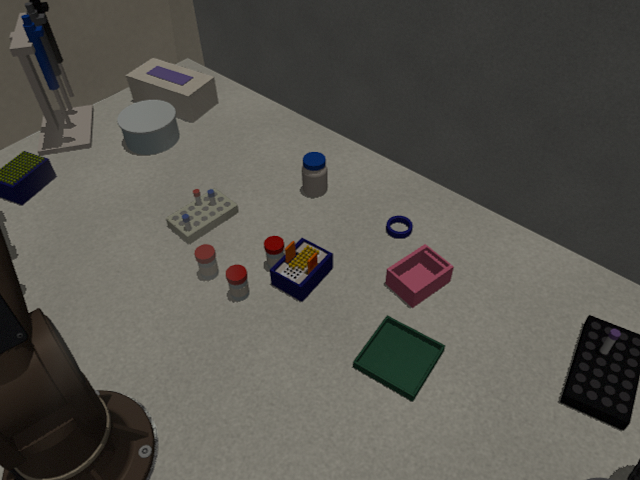

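The pot look-alikes, by lid in the top view, are A (280,284), B (232,340) and C (279,338). A is farthest up the image (largest x), so it is farthest from the base, and it also stands beside the box's +y side. I'll confirm that in a crop and measure.

Run:
```python
from h import *
np.set_printoptions(precision=4,suppress=True)
P={n:arm.get_image(n) for n in("top","side")}
t,s=P["top"],P["side"]
c=t["frame"][225:370,210:350,::-1];s2=s["frame"][220:320,180:350,::-1]
cv2.imwrite("pics/crop1.png",np.hstack([cv2.resize(c,(400,414),interpolation=3),cv2.resize(np.ascontiguousarray(s2),(390,230)) if 0 else cv2.copyMakeBorder(cv2.resize(np.ascontiguousarray(s2),(390,230),interpolation=3),0,184,0,0,0)]))
def blobs(p,lo,hi,amin):
    h=cv2.cvtColor(p["frame"],cv2.COLOR_RGB2HSV);m=cv2.inRange(h,lo,hi)
    n,l,st,ce=cv2.connectedComponentsWithStats(m)
    return [(ce[i].round(1).tolist(),st[i].tolist()) for i in range(1,n) if st[i][4]>=amin]
for n,p in P.items():
    print(n,"red",blobs(p,(0,170,60),(4,255,255),40),"orange",blobs(p,(5,180,90),(14,255,255),8))
    print("blue",blobs(p,(110,120,40),(130,255,255),60)); print("green",blobs(p,(65,100,20),(90,255,255),300))
# pots
for r in arm.trace("pot",t): print("pot trace",px(r["centre"]),r["conf"],cv2.minEnclosingCircle(cv2.findNonZero(r["region"].astype(np.uint8))))
pl=lambda l,p:[px(r["centre"]) for r in arm.place_of(l,p)]
for l in("pinch","tray","ring_cap","bottle","tube_rack"):
    print(l,tri(t,pl(l,t)[0],s,pl(l,s)[0]))
for a in pl("pot",t):
    print("pot z0",atz(t,a,0),[ (tri(t,a,s,b)) for b in pl("pot",s)])
for r in arm.trace("tray",t)[:1]: print("tray rect",cv2.minAreaRect(cv2.findNonZero(r["region"].astype(np.uint8))))
for r in arm.trace("tip_box",t): print("box rect",r["conf"],cv2.minAreaRect(cv2.findNonZero(r["region"].astype(np.uint8))))
for r in arm.trace("cassette",t): print("cas rect",r["conf"],cv2.minAreaRect(cv2.findNonZero(r["region"].astype(np.uint8))))
```

```text
top red [] orange []
blue [([227.8, 159.3], [215, 147, 27, 26, 544]), ([355.2, 152.5], [339, 146, 25, 20, 68])]
green []
side red [([273.5, 243.0], [264, 236, 20, 15, 229]), ([235.9, 272.5], [226, 265, 21, 16, 252])] orange [([289.0, 245.0], [285, 241, 9, 9, 23]), ([312.2, 256.6], [308, 252, 9, 10, 28])]
blue [([40.5, 55.6], [22, 17, 35, 72, 431]), ([23.5, 174.9], [0, 158, 48, 30, 123]), ([399.0, 224.8], [387, 216, 25, 18, 151]), ([302.1, 264.0], [270, 238, 62, 49, 316])]
green [([398.8, 357.1], [353, 316, 91, 85, 4251])]
pot trace [232.    341.376] 0.78 ((234.0, 339.5), 13.313627243041992)
pot trace [279.104 337.68 ] 0.75 ((279.5, 338.0), 11.543496131896973)
pot trace [281.408 283.68 ] 0.71 ((279.6666564941406, 283.3333435058594), 10.671980857849121)
pot trace [346.624 153.504] 0.46 ((350.0714416503906, 159.69642639160156), 14.714925765991211)
pinch (array([ 0.5481, -0.0068,  0.071 ]), np.float64(0.00487260748510763))
tray (array([ 0.5205, -0.2969, -0.0084]), np.float64(0.0007804097014819342))
ring_cap (array([ 0.7944, -0.0843,  0.0056]), np.float64(0.00416471947003241))
bottle (array([ 0.7773,  0.1651, -0.0102]), np.float64(0.008374773246906265))Traceback (most recent call last):
  File "<stdin>", line 18, in <module>
IndexError: list index out of range
```

View pics/crop1.png

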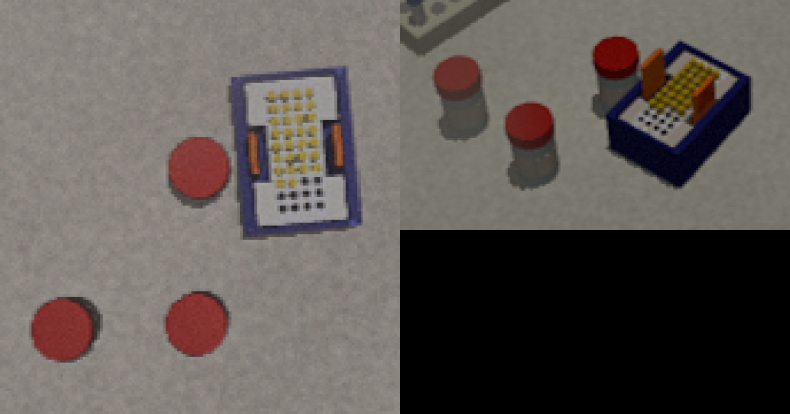

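The crop shows pot A at top (279,284) and side (274,245), touching close to the box's left long side. B and C stand nearer the robot. Next I'll take precise colour measurements in the top view.

```bash
cat > m.py <<'E'
from h import *
np.set_printoptions(precision=4,suppress=True)
def seg(p,m,amin):
    n,l,st,ce=cv2.connectedComponentsWithStats(m.astype(np.uint8))
    return [(ce[i],st[i][4],(l==i).astype(np.uint8)) for i in range(1,n) if st[i][4]>=amin]
def red(p):
    h=cv2.cvtColor(p["frame"],cv2.COLOR_RGB2HSV)
    return seg(p,((h[...,0]<5)|(h[...,0]>172))&(h[...,1]>110)&(h[...,2]>60),60)
def orange(p):
    h=cv2.cvtColor(p["frame"],cv2.COLOR_RGB2HSV)
    return seg(p,(h[...,0]>=5)&(h[...,0]<=14)&(h[...,1]>130)&(h[...,2]>80),6)
E
python3 - <<'E'
from m import *
t,s=arm.get_image("top"),arm.get_image("side")
for n,p in(("top",t),("side",s)):
    for f in(red,orange):
        print(n,f.__name__,[(c.round(1).tolist(),a) for c,a,m in f(p)])
h=cv2.cvtColor(t["frame"],cv2.COLOR_RGB2HSV)
print("hsv",h[284,279],h[278,299],h[280,327],h[290,294],h[292,448])
m=(h[...,0]>108)&(h[...,0]<135)&(h[...,1]>70);m[:240]=0;m[320:]=0;m[:,:285]=0;m[:,345:]=0
for c,a,b in seg(t,m,100):
    q=cv2.boxPoints(cv2.minAreaRect(cv2.findNonZero(b)));w=np.array([atz(t,x,.05)[:2] for x in q]);print("box",a,q.tolist(),w.tolist(),w.mean(0))
m=(h[...,0]>60)&(h[...,0]<95)&(h[...,1]>80)
for c,a,b in seg(t,m,300):
    q=cv2.boxPoints(cv2.minAreaRect(cv2.findNonZero(b)));w=np.array([atz(t,x,.02)[:2] for x in q]);print("tray",a,w.tolist(),w.mean(0))
for r in arm.trace("tip_box",t): print("box tr",px(r["centre"]),r["conf"])
E
```

```text
top red [([279.1, 283.3], np.int32(359)), ([278.2, 338.1], np.int32(365)), ([231.3, 340.1], np.int32(371))]
top orange [([327.6, 275.5], np.int32(39)), ([298.2, 278.2], np.int32(42))]
side red [([273.4, 242.8], np.int32(237)), ([204.2, 251.7], np.int32(238)), ([419.3, 275.4], np.int32(2063)), ([235.7, 272.5], np.int32(270))]
side orange [([289.0, 245.0], np.int32(25)), ([312.2, 256.6], np.int32(28))]
hsv [  1 159 133] [ 12 161 127] [  9 148  95] [123  74  83] [70 81 69]
box 479 [[290.2314453125, 251.93032836914062], [330.4853515625, 248.09664916992188], [335.7213134765625, 303.0741882324219], [295.4674072265625, 306.9078674316406]] [[0.5962428376765365, 0.03956390318232861], [0.604914935432908, -0.042910624366645736], [0.4927009231095449, -0.05445602643218676], [0.48410843364388245, 0.027412600724517924]] [ 0.5445 -0.0076]
tray 309 [[0.5415537747617638, -0.2813906161082403], [0.5490132051305201, -0.33888996859184817], [0.47490081523496486, -0.3469718907293305], [0.4674908072417002, -0.2897456994773105]] [ 0.5082 -0.3142]
box tr [412.032 204.384] 0.8
box tr [321.088 275.808] 0.58
box tr [312.128 278.208] 0.46
```

```bash
cat > go.py <<'E'
from h import *
from scipy.spatial.transform import Rotation as R
def plan(target,heading):
    o=arm.observe();M=R.from_rotvec(o["ee_rot"]).as_matrix()
    # desired: z down, y along heading (deg), choose nearest
    best=None
    for k in(0,180):
        a=np.radians(heading+k);y=np.array([np.cos(a),np.sin(a),0]);z=np.array([0,0,-1.]);D=np.c_[np.cross(y,z),y,z]
        rv=R.from_matrix(M.T@D).as_rotvec()
        if best is None or np.linalg.norm(rv)<np.linalg.norm(best[0]):best=(rv,D)
    rv,D=best
    print("t",o["clock"],"pos",o["position"].round(4),"F",o["force"].round(1),"w_mm",round(o["width"]*91.8,1),"gf",round(float(o["gripper_force"]),1))
    print("turn",rv.round(4),"then shift cm",(D.T@(np.array(target)-o["position"])*100).round(2),"q",o["joints"].round(2))
E
python3 - <<'E'
from m import *
import go
t,s=arm.get_image("top"),arm.get_image("side")
rt,rs=red(t),red(s)
print("lid tri",tri(t,rt[0][0],s,rs[0][0]),"top@72",atz(t,rt[0][0],.072))
ot=sorted(orange(t),key=lambda r:r[0][0]);os_=sorted(orange(s),key=lambda r:r[0][0])
for a,b in zip(ot,os_): print("catch tri",tri(t,a[0],s,b[0]),atz(t,a[0],.08))
print("tray",np.mean([atz(t,q,.02) for q in((413,266),(475,261),(482,323),(419,328))],0))
# project model for check
c=np.array([.5445,-.0076]);y=np.array([-np.sin(.105),np.cos(.105)])
for sg in(1,-1):
  for h in(.05,.084):
    w=np.r_[c+sg*y*(.032 if h>.06 else .042),h];print(sg,h,proj(t,w),proj(s,w))
go.plan([.53,.06,.18],6)
E
```

```text
lid tri (array([0.5327, 0.0592, 0.0673]), np.float64(0.003579416785078096)) top@72 [0.5312 0.0601 0.072 ]
catch tri (array([0.5427, 0.0206, 0.0793]), np.float64(0.002639402279626489)) [0.5417 0.0215 0.08  ]
catch tri (array([ 0.5492, -0.0386,  0.0801]), np.float64(0.004658535497545026)) [ 0.5475 -0.037   0.08  ]
tray [ 0.5129 -0.2877  0.02  ]
1 0.05 [292.5063 279.3522] [283.8679 251.9443]
1 0.084 [296.7842 278.3324] [286.528 243.149]
-1 0.05 [333.4294 275.4411] [315.2282 268.7427]
-1 0.084 [328.8412 275.2687] [310.9021 255.9721]
t 1.75 pos [0.1762 0.5997 0.2456] F [ 0.7 -0.8  0.2] w_mm 91.5 gf 0.0
turn [ 0.0001 -0.      1.1802] then shift cm [-57.37  29.54   6.56] q [-1.39  0.43  0.02  1.57 -0.01  1.13 -0.08]
```

Request:
carry_out(claw=[9.1,9.1,9.1,9.1,9.1,9.1,9.1,9.1,9.1,9.1], delta_pos=[[0,0,0],[0,0,0],[0,0,0],[0,0,0],[0,0,0],[0,0,0],[0,0,0],[0,0,0],[0,0,0],[0,0,0]], angular=[[0,0,0.13],[0,0,0.13],[0,0,0.13],[0,0,0.13],[0,0,0.13],[0,0,0.13],[0,0,0.13],[0,0,0.13],[0,0,0.14],[0,0,0]], force=15)

```text
clock: 2.75
position: [0.176, 0.5997, 0.2455]
ee_rot: [2.104, 2.333, 0.0]
force: [1.0, -0.3, 0.1]
width: 0.989
gripper_force: 0.0
```

Request:
carry_out(claw=[9.1,9.1,9.1,9.1,9.1,9.1,9.1,9.1,9.1,9.1,9.1,9.1,9.1,9.1,9.1,9.1,9.1,9.1,9.1,9.1], delta_pos=[[-3,1.55,0],[-3,1.55,0],[-3,1.55,0],[-3,1.55,0],[-3,1.55,0],[-3,1.55,0.3],[-3,1.55,0.3],[-3,1.55,0.3],[-3,1.55,0.3],[-3,1.55,0.3],[-3,1.55,0.3],[-3,1.55,0.3],[-3,1.55,0.3],[-3,1.55,0.3],[-3,1.55,0.3],[-3,1.55,0.3],[-3,1.55,0.3],[-3,1.55,0.3],[-3,1.6,0.3],[0,0,0]], angular=[[0,0,0],[0,0,0],[0,0,0],[0,0,0],[0,0,0],[0,0,0],[0,0,0],[0,0,0],[0,0,0],[0,0,0],[0,0,0],[0,0,0],[0,0,0],[0,0,0],[0,0,0],[0,0,0],[0,0,0],[0,0,0],[0,0,0],[0,0,0]])

```text
clock: 4.75
position: [0.5313, 0.0588, 0.2036]
ee_rot: [2.102, 2.331, -0.001]
force: [-0.2, -0.3, 0.3]
width: 0.992
gripper_force: 0.0
```

```bash
python3 -c "
import go
go.plan([.5315,.060,.061],6)"
```

```text
t 4.75 pos [0.5313 0.0588 0.2036] F [-0.2 -0.3  0.3] w_mm 91.1 gf 0.0
turn [ 0.0014  0.0026 -0.0015] then shift cm [ 0.12  0.04 14.26] q [-0.62  0.35  0.54  1.88 -0.21  0.96  0.12]
```

Request:
carry_out(claw=[8.5,8.5,8.5,8.5,8.5,8.5,8.5,8.5,8.5,8.5,8.5,8.5], delta_pos=[[0.12,0.04,1.5],[0,0,1.5],[0,0,1.5],[0,0,1.5],[0,0,1.5],[0,0,1.5],[0,0,1.3],[0,0,1],[0,0,1],[0,0,1],[0,0,1],[0,0,0]], angular=[[0,0,0],[0,0,0],[0,0,0],[0,0,0],[0,0,0],[0,0,0],[0,0,0],[0,0,0],[0,0,0],[0,0,0],[0,0,0],[0,0,0]])

```text
clock: 5.95
position: [0.5288, 0.0648, 0.0593]
ee_rot: [-2.101, -2.334, 0.002]
force: [-0.3, -0.9, 0.7]
width: 0.928
gripper_force: 0.0
```

Request:
carry_out(claw=[6,5,4,4,4,4,4,4,4,4], delta_pos=[[0,0,0],[0,0,0],[0,0,0],[0,0,0],[0,0,0],[0,0,0],[0,0,0],[0,0,0],[0,0,0],[0,0,0]], angular=[[0,0,0],[0,0,0],[0,0,0],[0,0,0],[0,0,0],[0,0,0],[0,0,0],[0,0,0],[0,0,0],[0,0,0]], force=15)

```text
clock: 6.95
position: [0.5297, 0.065, 0.0606]
ee_rot: [2.102, 2.335, 0.0]
force: [0.3, 0.7, 2.4]
width: 0.475
gripper_force: 15.0
```

Request:
carry_out(claw=[4,4,4,4,4,4,4,4,4,4], delta_pos=[[0,0,-0.6],[0,0,-1.2],[0,0,-1.6],[0,0,-1.8],[0,0,-1.8],[0,0,-1.8],[0,0,-1.8],[0,0,-1.6],[0,0,-1.2],[0,0,0]], angular=[[0,0,0],[0,0,0],[0,0,0],[0,0,0],[0,0,0],[0,0,0],[0,0,0],[0,0,0],[0,0,0],[0,0,0]])

```text
clock: 7.95
position: [0.5304, 0.065, 0.1964]
ee_rot: [2.101, 2.334, 0.004]
force: [0.2, 0.0, -0.9]
width: 0.471
gripper_force: 15.0
```

Run:
```python
from h import *
import go
s=arm.get_image("side");save(s,"pics/side1.png")
go.plan([.513,-.290,.195],6)
```

```text
t 8.0 pos [0.5299 0.065  0.1953] F [ 0.3  0.2 -2.1] w_mm 43.5 gf 15.0
turn [ 0.0015 -0.0005  0.0003] then shift cm [-3.513e+01 -5.390e+00  3.000e-02] q [-0.63  0.36  0.54  1.89 -0.22  0.94  0.12]
```

View pics/side1.png

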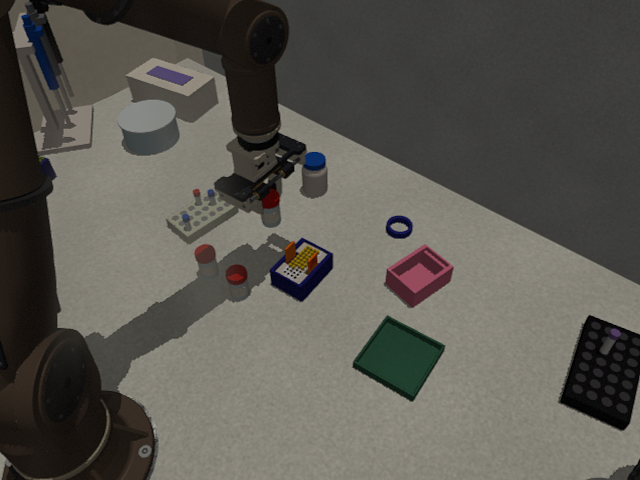

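The side view shows the pot held upright at (271,205), clear of the box, and the cassette still seated at (302,260).

Request:
carry_out(claw=[4,4,4,4,4,4,4,4,4,4,4,4,4,4,4,4,4,4], delta_pos=[[-1,-0.2,0],[-2,-0.3,0],[-2.3,-0.35,0],[-2.3,-0.35,0],[-2.3,-0.35,0],[-2.3,-0.35,0],[-2.3,-0.35,0],[-2.3,-0.35,0],[-2.3,-0.35,0],[-2.3,-0.35,0],[-2.3,-0.35,0],[-2.3,-0.35,0],[-2.3,-0.35,0],[-2.3,-0.35,0],[-2.3,-0.35,0],[-1.5,-0.3,0],[-0.7,-0.1,0],[0,0,0]], angular=[[0,0,0],[0,0,0],[0,0,0],[0,0,0],[0,0,0],[0,0,0],[0,0,0],[0,0,0],[0,0,0],[0,0,0],[0,0,0],[0,0,0],[0,0,0],[0,0,0],[0,0,0],[0,0,0],[0,0,0],[0,0,0]])

```text
clock: 9.8
position: [0.5115, -0.2906, 0.1941]
ee_rot: [-2.103, -2.333, 0.001]
force: [0.4, 0.3, -1.5]
width: 0.476
gripper_force: 15.0
```

Request:
carry_out(claw=[4,4,4,4,4,4,4,4,4,4,4,4], delta_pos=[[0,0,1],[0,0,1.5],[0,0,1.5],[0,0,1.5],[0,0,1.5],[0,0,1.5],[0,0,1],[0,0,1],[0,0,0.6],[0,0,0.6],[0,0,0.5],[0,0,0]], angular=[[0,0,0],[0,0,0],[0,0,0],[0,0,0],[0,0,0],[0,0,0],[0,0,0],[0,0,0],[0,0,0],[0,0,0],[0,0,0],[0,0,0]])

```text
clock: 11.0
position: [0.5119, -0.2898, 0.0721]
ee_rot: [-2.102, -2.334, 0.0]
force: [0.6, -0.4, -1.1]
width: 0.477
gripper_force: 15.0
```

Run:
```python
import go
go.plan([.513,-.290,.067],6)
```

```text
t 11.0 pos [ 0.5119 -0.2898  0.0721] F [ 0.6 -0.4 -1.1] w_mm 43.8 gf 15.0
turn [-0.0005 -0.0003  0.0002] then shift cm [-0.03  0.11  0.51] q [ 0.08  0.61  0.5   1.87 -0.41  0.76  0.91]
```

Lower gently until contact shows.

Request:
carry_out(claw=[4,4,4,4,4], delta_pos=[[0,0,0.2],[0,0,0.2],[0,0,0.1],[0,0,0.1],[0,0,0]], angular=[[0,0,0],[0,0,0],[0,0,0],[0,0,0],[0,0,0]])

```text
clock: 11.5
position: [0.5121, -0.2898, 0.0665]
ee_rot: [-2.102, -2.335, -0.0]
force: [0.4, -0.6, -0.7]
width: 0.473
gripper_force: 15.0
```

Request:
carry_out(claw=[4,4,4], delta_pos=[[0,0,0.1],[0,0,0.1],[0,0,0]], angular=[[0,0,0],[0,0,0],[0,0,0]])

```text
clock: 11.8
position: [0.5128, -0.2901, 0.0653]
ee_rot: [2.101, 2.334, 0.001]
force: [-0.7, 0.6, 6.9]
width: 0.478
gripper_force: 15.0
```

Request:
carry_out(claw=[4.8,5.5,6.5,7.5,8.5,8.5,8.5,8.5], delta_pos=[[0,0,0],[0,0,0],[0,0,0],[0,0,0],[0,0,0],[0,0,0],[0,0,0],[0,0,0]], angular=[[0,0,0],[0,0,0],[0,0,0],[0,0,0],[0,0,0],[0,0,0],[0,0,0],[0,0,0]])

```text
clock: 12.6
position: [0.5121, -0.2899, 0.0645]
ee_rot: [2.102, 2.335, -0.0]
force: [0.1, 0.1, 0.4]
width: 0.923
gripper_force: 0.0
```

Request:
carry_out(claw=[9.1,9.1,9.1,9.1,9.1,9.1,9.1,9.1,9.1,9.1], delta_pos=[[0,0,-0.7],[0,0,-1.5],[0,0,-1.5],[0,0,-2],[0,0,-2],[0,0,-2],[0,0,-1.5],[0,0,-1],[0,0,-0.5],[0,0,0]], angular=[[0,0,0],[0,0,0],[0,0,0],[0,0,0],[0,0,0],[0,0,0],[0,0,0],[0,0,0],[0,0,0],[0,0,0]])

```text
clock: 13.6
position: [0.5123, -0.29, 0.1923]
ee_rot: [2.101, 2.334, 0.001]
force: [-0.1, 0.6, 0.0]
width: 0.993
gripper_force: 0.0
```

Run:
```python
from m import *
import go
t,s=arm.get_image("top"),arm.get_image("side");save(s,"pics/side2.png")
for n,p in(("top",t),("side",s)):
    for f in(red,orange): print(n,f.__name__,[(c.round(1).tolist(),a) for c,a,m in f(p)])
go.plan([.5447,-.0078,.19],96)
```

```text
top red [([452.4, 293.9], np.int32(178)), ([278.2, 338.1], np.int32(364)), ([231.4, 340.1], np.int32(371))]
top orange [([327.6, 275.6], np.int32(39)), ([298.2, 278.2], np.int32(41))]
side red [([204.2, 251.7], np.int32(235)), ([435.1, 282.4], np.int32(521)), ([236.2, 274.1], np.int32(339)), ([403.9, 339.8], np.int32(427))]
side orange [([289.8, 251.0], np.int32(144)), ([311.5, 261.2], np.int32(69))]
t 13.7 pos [ 0.5119 -0.2896  0.1911] F [-0.5  0.2 -0.6] w_mm 90.8 gf 0.0
turn [-0.0001 -0.0008 -1.5705] then shift cm [-6.21 27.68  0.11] q [ 0.01  0.46  0.59  1.77 -0.3   1.    0.82]
```

View pics/side2.png

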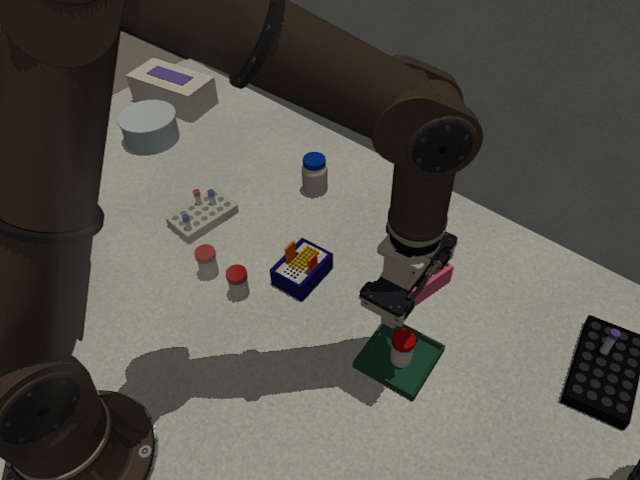

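The pot stands upright in the green tray at (403,350), released, and the cassette is still latched at (302,262). Now I'll turn the gripper to close along the cassette's y and go to the pinch point.

Request:
carry_out(claw=[9.1,9.1,9.1,9.1,9.1,9.1,9.1,9.1,9.1,9.1,9.1,9.1,9.1], delta_pos=[[0,0,0],[0,0,0],[0,0,0],[0,0,0],[0,0,0],[0,0,0],[0,0,0],[0,0,0],[0,0,0],[0,0,0],[0,0,0],[0,0,0],[0,0,0]], angular=[[0,0,0.13],[0,0,0.13],[0,0,0.13],[0,0,0.13],[0,0,0.13],[0,0,0.13],[0,0,0.13],[0,0,0.13],[0,0,0.13],[0,0,0.13],[0,0,0.13],[0,0,0.14],[0,0,0]])

```text
clock: 15.0
position: [0.5118, -0.2895, 0.1905]
ee_rot: [-3.137, -0.162, 0.003]
force: [0.6, -0.0, -0.2]
width: 0.991
gripper_force: 0.0
```

Request:
carry_out(claw=[9.1,9.1,9.1,9.1,9.1,9.1,9.1,9.1,9.1,9.1,9.1,9.1,9.1,9.1], delta_pos=[[0.3,-1.3,0],[0.5,-2.4,0],[0.5,-2.4,0],[0.5,-2.4,0],[0.5,-2.4,0],[0.5,-2.4,0],[0.5,-2.4,0],[0.5,-2.4,0],[0.5,-2.4,0],[0.5,-2.4,0],[0.5,-2.4,0],[0.5,-1.6,0],[0.4,-0.8,0],[0,0,0]], angular=[[0,0,0],[0,0,0],[0,0,0],[0,0,0],[0,0,0],[0,0,0],[0,0,0],[0,0,0],[0,0,0],[0,0,0],[0,0,0],[0,0,0],[0,0,0],[0,0,0]])

```text
clock: 16.4
position: [0.5449, -0.0067, 0.1914]
ee_rot: [3.137, 0.171, -0.0]
force: [-1.0, 0.9, -0.4]
width: 0.99
gripper_force: 0.0
```

Run:
```python
import go
go.plan([.545,-.008,.076],96.1)
```

```text
t 16.4 pos [ 0.5449 -0.0067  0.1914] F [-1.   0.9 -0.4] w_mm 90.9 gf 0.0
turn [0.     0.0001 0.0024] then shift cm [-0.    0.13 11.54] q [-0.83  0.55  1.1   1.89 -0.57  1.05 -0.95]
```

Request:
carry_out(claw=[9.1,9.1,9.1,9.1,9.1,9.1,9.1,9.1], delta_pos=[[0,0.1,1],[0,0,1.5],[0,0,1.5],[0,0,1.5],[0,0,1.5],[0,0,1],[0,0,0],[0,0,0]], angular=[[0,0,0],[0,0,0],[0,0,0],[0,0,0],[0,0,0],[0,0,0],[0,0,0],[0,0,0]])

```text
clock: 17.2
position: [0.5447, -0.0091, 0.1115]
ee_rot: [3.137, 0.165, -0.0]
force: [0.5, 0.0, -0.9]
width: 0.988
gripper_force: 0.0
```

Run:
```python
from h import *
import go
s=arm.get_image("side");cv2.imwrite("pics/side3.png",cv2.resize(np.ascontiguousarray(s["frame"][170:320,220:420,::-1]),(800,600),interpolation=3))
go.plan([.545,-.008,.075],96.1)
```

```text
t 17.25 pos [ 0.545  -0.0091  0.1119] F [-0.2 -0.   0.2] w_mm 91.1 gf 0.0
turn [ 0.0002 -0.0006 -0.0009] then shift cm [ 0.01 -0.11  3.69] q [-0.74  0.64  0.99  1.97 -0.69  0.91 -0.85]
```

View pics/side3.png

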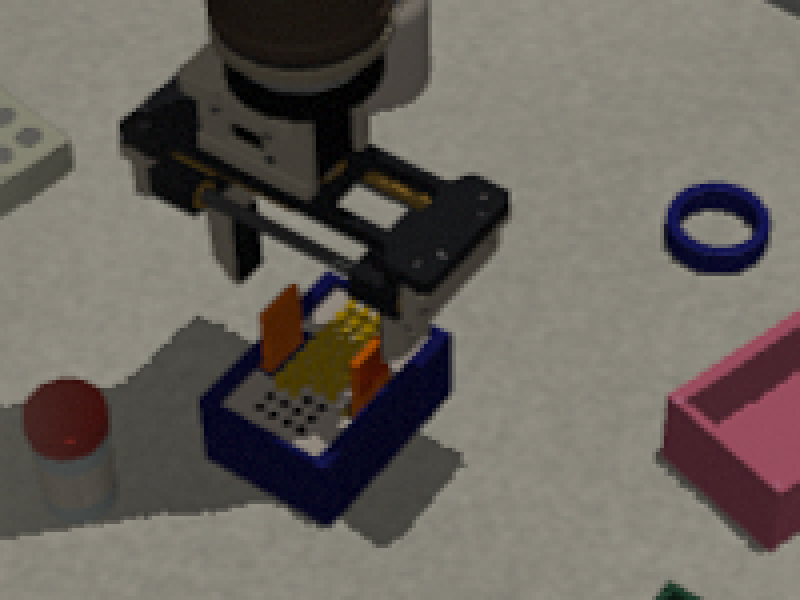

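The fingers are above and outside both catches, with catches at crop (282,330) and (368,378). Descend to the pinch height and close slowly at 15 N.

Request:
carry_out(claw=[9.1,9.1,9.1,9.1,9.1,9.1,9.1], delta_pos=[[0,-0.1,0.8],[0,0,0.8],[0,0,0.8],[0,0,0.7],[0,0,0.5],[0,0,0],[0,0,0]], angular=[[0,0,0],[0,0,0],[0,0,0],[0,0,0],[0,0,0],[0,0,0],[0,0,0]])

```text
clock: 17.95
position: [0.5446, -0.008, 0.0755]
ee_rot: [3.137, 0.166, -0.0]
force: [-0.1, 1.0, -0.3]
width: 0.99
gripper_force: 0.0
```

Request:
carry_out(claw=[8,7.2,6.6,6.3,6,5.7,5.4,5.1,4.8,4.8,4.8,4.8], delta_pos=[[0,0,0],[0,0,0],[0,0,0],[0,0,0],[0,0,0],[0,0,0],[0,0,0],[0,0,0],[0,0,0],[0,0,0],[0,0,0],[0,0,0]], angular=[[0,0,0],[0,0,0],[0,0,0],[0,0,0],[0,0,0],[0,0,0],[0,0,0],[0,0,0],[0,0,0],[0,0,0],[0,0,0],[0,0,0]], force=20)

```text
clock: 19.15
position: [0.5449, -0.0093, 0.0759]
ee_rot: [3.135, 0.164, 0.002]
force: [-0.2, -5.9, 4.9]
width: 0.561
gripper_force: 20.0
```

Run:
```python
import go
go.plan([.545,-.008,.175],96.1)
print(go.arm.observe()["ft_torque"])
```

```text
t 19.15 pos [ 0.5449 -0.0093  0.0759] F [-0.2 -5.9  4.9] w_mm 51.5 gf 20.0
turn [ 0.0019 -0.0009 -0.0019] then shift cm [ 0.03 -0.13 -9.91] q [-0.7   0.69  0.94  2.   -0.75  0.84 -0.81]
[-1.3573588   0.30447506 -0.01865983]
```

Opening is 51.5 mm, so both catches are fully in. The tool feels a 6 N side load towards -y. I'll ease it by 1 mm, then lift.

Request:
carry_out(claw=[4.8,4.8,4.8], delta_pos=[[0,0.1,0],[0,0.05,0],[0,0,0]], angular=[[0,0,0],[0,0,0],[0,0,0]])

```text
clock: 19.45
position: [0.5449, -0.0095, 0.0759]
ee_rot: [-3.137, -0.166, -0.001]
force: [-1.3, -1.8, 7.0]
width: 0.56
gripper_force: 20.0
```

Request:
carry_out(claw=[4.8,4.8,4.8,4.8,4.8,4.8], delta_pos=[[0,0,-0.3],[0,0,-0.4],[0,0,-0.5],[0,0,-0.6],[0,0,-0.6],[0,0,0]], angular=[[0,0,0],[0,0,0],[0,0,0],[0,0,0],[0,0,0],[0,0,0]])

```text
clock: 20.05
position: [0.5452, -0.009, 0.1004]
ee_rot: [-3.137, -0.167, -0.002]
force: [0.0, 0.0, -2.1]
width: 0.561
gripper_force: 20.0
```

Free: the load is about the cassette's weight. Lift the rest.

Request:
carry_out(claw=[4.8,4.8,4.8,4.8,4.8,4.8,4.8,4.8,4.8,4.8,4.8,4.8,4.8,4.8,4.8], delta_pos=[[0,0,-0.4],[0,0,-0.7],[0,0,-0.8],[0,0,-0.8],[0,0,-0.8],[0,0,-0.8],[0,0,-0.8],[0,0,-0.8],[0,0,-0.7],[0,0,-0.6],[0,0,-0.4],[0,0,-0.2],[0,0,0],[0,0,0],[0,0,0]], angular=[[0,0,0],[0,0,0],[0,0,0],[0,0,0],[0,0,0],[0,0,0],[0,0,0],[0,0,0],[0,0,0],[0,0,0],[0,0,0],[0,0,0],[0,0,0],[0,0,0],[0,0,0]])

```text
clock: 21.55
position: [0.5445, -0.0093, 0.1773]
ee_rot: [-3.137, -0.166, 0.001]
force: [-0.1, 1.2, -2.1]
width: 0.559
gripper_force: 20.0
```

Run:
```python
from h import *
import go
s=arm.get_image("side");cv2.imwrite("pics/side4.png",cv2.resize(np.ascontiguousarray(s["frame"][130:400,180:480,::-1]),(660,594),interpolation=3))
go.plan([.545,-.008,.175],96.1)
```

```text
t 21.6 pos [ 0.5446 -0.0094  0.1773] F [ 0.3  0.1 -1.4] w_mm 51.0 gf 20.0
turn [ 0.      0.0004 -0.0008] then shift cm [ 0.06 -0.13  0.23] q [-0.81  0.57  1.09  1.91 -0.59  1.03 -0.93]
```

View pics/side4.png

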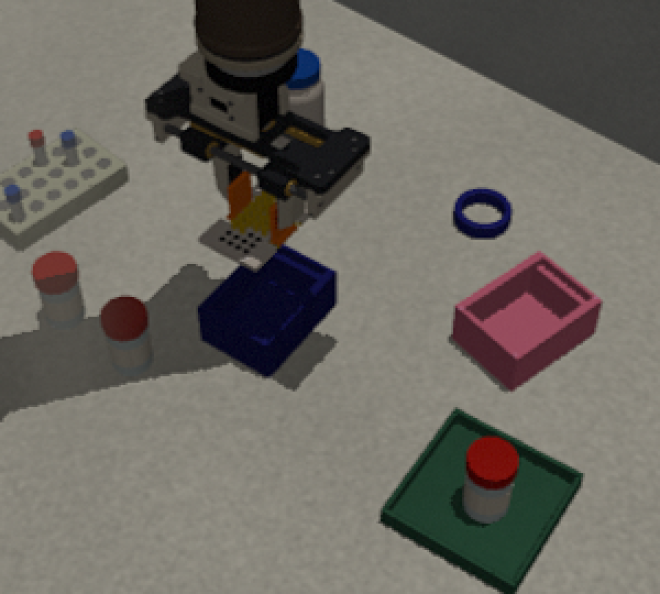

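The cassette is held level at crop (250,225), clear above the empty box at (270,310). The pot stands upright in the tray at (490,480).

```bash
python3 -c "
from cell import arm
print(arm.sign_off())"
```

```text
the job is handed in; nothing more can be done
None
```

The job is handed in at about 22 s on the clock: the pot stands upright in the green tray, let go, and the cassette is held pinched and level about 10 cm above its box; the judging result was not reported back.

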